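Let the walnuts out of the lever dispenser

ROBOT

A 7-joint arm with a two-finger parallel gripper is mounted at the origin on the work surface. World frame = base frame: x ahead of the robot, y to its left, z up, the work surface at z = 0. Lengths are in m, angles in rad, forces in N, time in s.
With the tool pointing down it reaches from about 0.425 to 0.875 m from the base axis. Payload 8.4 kg.
Tool frame: the origin (TCP) lies on the centre line of the jaws, within the pads' length; the fingertips stand 19 mm ahead of it and the grasp point (between the pads) is the TCP (env.nose_length is the distance from the TCP to the fingertips, in m); z points along the fingers, y is the direction in which the jaws open and shut (so a half turn about z gives the same grasp; the last joint's range is limited). The gripper opens to 87 mm and grips with 3 to 60 N. Pads are 19 mm wide; open, the fingers measure 117 mm over their backs; the gripper's body (75 mm by 190 mm) begins 51 mm behind the grasp point.
Start: joints at [-1.322, 0.333, 0.04, 1.465, -0.013, 1.343, -0.059], TCP at [0.222, 0.611, 0.242] pointing down, gripper open.
Joint ranges: [-2.58, 2.58], [-0.38, 2.09], [-1.3, 1.39], [0.25, 2.4], [-1.5, 4.64], [0.08, 2.09], [-2.65, 2.65]. Speed limits (rad/s): [2.22, 2.22, 2.79, 2.79, 3.14, 3.14, 3.14].

INTERFACE

Orientations are given as a unit quaternion [w, x, y, z].
In Python, from plant import env gives the robot as it stands.
- The arm moves only by the tool send_rows, never from a script. Its arguments are lists of equal length, an entry for each row: "xyz": the shift along the tool's x, y, z in units of 0.2 m (1.0 is 0.2 m), a list of three; "angular": the turn, a rotation vector about the tool's x, y, z in units of 45 degrees (1.0 is 45 degrees), a list of three; "claw": the closure, from 0 (fully open) to 1 (shut). In form: {"xyz": [[tx, ty, tz], ...], "angular": [[wx, wy, wz], ...], "claw": [claw, ...]}. A call has 1 to 5 rows; each row is the pose to reach, as a shift and turn from the pose commanded when the call began, along the tool's axes at that moment; what a row does not reach only later rows make up. A row lasts 1/8 s, in which the tool goes at most 62.5 mm and 10.7 degrees, less where a joint would pass 70% of its speed; a pose out of reach is approached as far as the arm can. A call with a number of a shift or a turn outside -1 to 1 is refused whole. A call with a gripper value outside its range is refused whole. The fingers move at their own pace and stop on an object; the grip force is fixed at half the most. Time passes only in rows, so rows that repeat a pose let the fingers close. It gives the time, the measured TCP pose, the force and the opening at its end, in the units of the state.
- env.get_obs(): the state, without advancing time (a new reading comes with each control period).
- env.get_image(name): name is "scene" or "top" or "wrist"; returns a dict with "image" (480x640x3 uint8, blue, green, red), "fx", "fy", "cx", "cy" (pixels), "world_from_camera" (4x4, takes a point from camera to world coordinates); the wrist camera has in their place "hand_eye" (4x4, takes a point from camera to tool coordinates, whose origin is the TCP and whose axes are the flange's). Camera axes: x right, y up, looking along -z (the intrinsics and any distortion apply to the point x, -y, -z); pixel columns grow to the right and rows downward; lengths in m; the calibration is good to about 2 mm. A picture is of the moment at which its call begins: read the wrist's pose just before it. There is no depth.
- env.sign_off(): hands the job in, once; it reports no verdict.
Trained networks look in a picture, given as the dict that the camera call returned (one of the last four; its "shot" number tells which), for a name from the list of things; names that differ only in an ending like _2 or _b are one class to them, and where a whole thing is asked for, a point or a joint stands for the part that bears it (a point fixed in the world has none). Each returns a list of dicts, best first, with "conf" (0 to 1); they miss things now and then, are a little off and sometimes report something else, mostly with a low value. They report only what shows in the picture. A call takes as long as a camera call.
- env.trace(picture, query): "pixels" (480x640 bool, what is visible of it) and "bbox" ([left, top, right, bottom] in pixels, round what is visible of it).
The state is a dict: "time": time; "joints": joint angles; "joint_vel": joint speeds; "tau": joint torques, N m; "position": TCP position; "eef_rot": TCP orientation; "wrist_force": force on the tool from outside, world axes, zero at the start; "ft_torque": the same for the moment, N m; "grip_width": finger opening in m.
Only numpy, scipy, OpenCV 4.12 (cv2) and the standard library are available. Lean on these libraries where they do the work, as an engineer would, in place of code of your own. Each camera call takes 0.05 s, during which the arm holds its last target.

TASK

Two wooden nut dispensers stand on the shelf. On the one that holds the three walnuts (the larger nuts), press down the round pad of its rocking lever with the fingertips so that the gate lifts, keep it down until all three walnuts have rolled into the patila below, then let go so that the gate drops shut. Do not press the other dispenser's lever, do not touch the nuts or the patilas, and leave the tumbler, masala box and small bowl where they stand.

Things in the scene. Friction and masses are not known exactly. Their poses are not given: they have to be found in the camera images.
- disp_w: wooden nut dispenser fixed to the shelf (two of one build): a chute 42 mm wide inside slopes 11 degrees down along +x, over a base 325 x 120 x 14 mm, rocking lever above it on two posts. Origin at shelf level below the lever pivot (200 mm up); chute mouth at x = 185, z = 95 mm; press pad at x = -130 mm. One stands nearer the robot, one farther; +x points roughly to the left (world +y). This one holds the three walnuts.
- disp_a: wooden nut dispenser fixed to the shelf (two of one build): a chute 42 mm wide inside slopes 11 degrees down along +x, over a base 325 x 120 x 14 mm, rocking lever above it on two posts. Origin at shelf level below the lever pivot (200 mm up); chute mouth at x = 185, z = 95 mm; press pad at x = -130 mm. One stands nearer the robot, one farther; +x points roughly to the left (world +y). This one holds the three small areca nuts and must stay shut.
- lever_w (a joint): lever of the walnut dispenser, a bar 295 x 12 x 12 mm. 0 rad: level, gate shut. Grows as the pad is pushed down, to a hard stop at 0.42 (pad 53 mm lower, gate 64 mm higher). Its return spring needs about 2.5 N at the pad to start, 4.5 N at the stop, and shuts the gate when let go. From about 0.3 rad up the walnuts pass freely under the gate; all three then roll out within about 2 s.
- lever_a (a joint): lever of the areca nut dispenser, a bar 295 x 12 x 12 mm. 0 rad: level, gate shut. Grows as the pad is pushed down, to a hard stop at 0.42 (pad 53 mm lower, gate 64 mm higher). Its return spring needs about 2.5 N at the pad to start, 4.5 N at the stop, and shuts the gate when let go. Not to be pressed.
- pad_w (a point): centre of the top face of the round press pad (diameter 32 mm, horizontal at rest) on the free end of the walnut dispenser's lever, 130 mm from the pivot; 216 mm above the shelf at rest. Moves with the lever; the space below the pad is open down to the base plate.
- pad_a (a point): centre of the top face of the round press pad (diameter 32 mm, horizontal at rest) on the free end of the areca nut dispenser's lever, 130 mm from the pivot; 216 mm above the shelf at rest. Moves with the lever; the space below the pad is open down to the base plate.
- gate_w (a point): middle of the lower edge of the aluminium gate blade (36 mm wide) that hangs from the other end of the walnut dispenser's lever, 140 mm from the pivot; shut, it stands 3 mm above the chute floor, 107 mm above the shelf. Moves with the lever.
- patila_w_in (a point): centre of the inner floor of the round aluminium patila (open pot without handles, rim radius 66 mm, height 64 mm, 0.35 kg, standing loose on the shelf) under the mouth of the walnut dispenser's chute
- patila_a_in (a point): centre of the inner floor of the round aluminium patila (open pot without handles, rim radius 66 mm, height 64 mm, 0.35 kg, standing loose on the shelf) under the mouth of the areca nut dispenser's chute
- walnut1: walnut with ridged shell, a ball of diameter 36 mm, 14 g, waiting in a row behind the gate of the walnut dispenser; origin at its centre (22 mm or so above the shelf once it lies in the patila)
- walnut2: walnut with ridged shell, a ball of diameter 36 mm, 14 g, waiting in a row behind the gate of the walnut dispenser; origin at its centre (22 mm or so above the shelf once it lies in the patila)
- walnut3: walnut with ridged shell, a ball of diameter 36 mm, 14 g, waiting in a row behind the gate of the walnut dispenser; origin at its centre (22 mm or so above the shelf once it lies in the patila)
- areca1: smooth areca nut, a ball of diameter 25 mm, 14 g, waiting behind the gate of the areca nut dispenser; origin at its centre
- areca2: smooth areca nut, a ball of diameter 25 mm, 14 g, waiting behind the gate of the areca nut dispenser; origin at its centre
- areca3: smooth areca nut, a ball of diameter 25 mm, 14 g, waiting behind the gate of the areca nut dispenser; origin at its centre
- tumbler: steel tumbler, radius 36 mm, 105 mm high, standing near the pad ends of the dispensers; origin at the centre of its underside; bystander
- masala_box: red plastic masala box, round with a twist cap, radius 42 mm, 110 mm high, standing at one side; origin at the centre of its underside; bystander
- katori: small steel bowl, rim radius 50 mm, 42 mm high, standing at the other side; origin at the centre of its underside; bystander
- patila_w: the aluminium patila under the mouth of the walnut dispenser (rim radius 66 mm, height 64 mm); origin at the centre of its underside, about 232 mm from the dispenser's origin along its +x; not to be touched
- patila_a: the aluminium patila under the mouth of the areca nut dispenser (rim radius 66 mm, height 64 mm); origin at the centre of its underside, about 232 mm from the dispenser's origin along its +x; not to be touched

How it is judged:
On the way, in this order (a step that is already met when the one before it is completed fails the run):
1. the fingers press the walnut dispenser's pad down and its gate is lifted (lever past 0.2 rad) (value of joint lever_w above 0.2 rad and contact force between the fingers and disp_w above 0.5 N and distance between the grasp point and pad_w below 0.08 m), for 0.05 s.
2. all three walnuts lie in the patila below while the fingers still hold the lever down (horizontal distance between each of walnut1, walnut2, walnut3 and patila_w_in below 0.06 m and height (world z) of each of walnut1, walnut2, walnut3 below 0.055 m and value of joint lever_w above 0.15 rad and contact force between the fingers and disp_w above 0.5 N), for 0.1 s.
At the end, for the whole second after the job is handed in: All three walnuts lie at rest inside the patila of their dispenser (centres within 60 mm of its middle and under 55 mm above the shelf), the patila stands upright on the shelf, both levers are back at rest with gates shut (within 0.05 rad), and the three areca nuts are still behind their gate (horizontal distance between each of walnut1, walnut2, walnut3 and patila_w_in below 0.06 m and height (world z) of each of walnut1, walnut2, walnut3 below 0.055 m and value of joint each of lever_w, lever_a below 0.05 rad and linear speed of each of walnut1, walnut2, walnut3 below 0.05 m/s and x of each of areca1, areca2, areca3 in the frame of disp_a below 0.15 m and height (world z) of each of areca1, areca2, areca3 above 0.09 m and angle between patila_w's own z axis and vertical below 0.1 rad and height (world z) of patila_w below 0.01 m); the robot touches nothing.
It fails at once if the lever of the areca nut dispenser is pressed (more than 0.08 rad) (value of joint lever_a above 0.08 rad).
It fails at once if a nut is touched by the robot (contact force between any of the fingers, the arm and walnut1 above 0.2 N or contact force between any of the fingers, the arm and walnut2 above 0.2 N or contact force between any of the fingers, the arm and walnut3 above 0.2 N or contact force between any of the fingers, the arm and areca1 above 0.2 N or contact force between any of the fingers, the arm and areca2 above 0.2 N or contact force between any of the fingers, the arm and areca3 above 0.2 N).
It fails at once if a patila is touched by the robot or shifted more than 30 mm (contact force between any of the fingers, the arm and patila_w above 0.5 N or distance of any of patila_w, patila_a from where it was at the start of the episode above 0.03 m or contact force between any of the fingers, the arm and patila_a above 0.5 N).
It fails at once if a bystander (tumbler, masala box, small bowl) is moved more than 15 mm, lifted or tipped (distance of any of tumbler, masala_box, katori from where it was at the start of the episode above 0.015 m or angle between any of tumbler, masala_box, katori's own z axis and vertical above 0.3 rad).
It also fails if it takes over 29 s, if anything falls off the work surface, if the arm or the gripper's body presses on something with over 40 N, if the wrist force passes 120 N, or if a joint passes its speed limit or range.

## Working session

There is one attempt and no reset: what is moved stays moved. The work goes in short steps, Python scripts to look and compute and a tool call to move; the robot and the scene stay as the last step left them, time stands still between calls to the robot, and variables do not carry over. Pictures are saved under pics/ and viewed, and the job is handed in when it is done.

Besides the shell and the picture viewer there is one more tool, called after "Emit:" by a JSON object that holds its "name" and its "arguments", one argument or row to a line. send_rows: Moves the arm, as the interface text tells. Its arguments: {"type":"object","properties":{"xyz":{"type":"array","items":{"type":"array","items":{"type":"number","minimum":-1,"maximum":1}}},"angular":{"type":"array","items":{"type":"array","items":{"type":"number","minimum":-1,"maximum":1}}},"claw":{"type":"array","items":{"type":"number"}}},"required":["xyz","angular","claw"]}

```bash
mkdir -p pics; ls
python3 - <<'E'
from plant import env
import cv2,numpy as np,pickle
o=env.get_obs()
print({k:np.round(v,3).tolist() for k,v in o.items()}, env.nose_length)
for n in ["scene","top"]:
    p=env.get_image(n); cv2.imwrite(f"pics/{n}0.png",p["image"])
    pickle.dump(p,open(f"{n}0.pkl","wb"))
    print(n,p["fx"],p["fy"],p["cx"],p["cy"],np.round(p["world_from_camera"],3).tolist(),[k for k in p])
    for q in ["walnut1","areca1","pad_w","disp_w","patila_w","tumbler","masala_box","katori"]:
        print(q,[(round(d["conf"],2),np.round(d["bbox"]).tolist()) for d in env.trace(p,q)[:4]])
E
```

```text
pics
{'time': 0.0, 'joints': [-1.322, 0.334, 0.04, 1.466, -0.013, 1.343, -0.058], 'joint_vel': [-0.002, 0.0, -0.002, -0.001, -0.002, 0.001, 0.001], 'tau': [-0.0, -65.637, 1.335, -40.379, -0.06, 0.045, 0.0], 'position': [0.221, 0.611, 0.241], 'eef_rot': [-0.0, 0.173, 0.985, -0.001], 'wrist_force': [0.355, 0.183, -0.131], 'ft_torque': [-0.058, 0.033, 0.053], 'grip_width': 0.087} 0.019
scene 486.10701057007776 486.10701057007776 318.70125217857964 237.36115532638885 [[-0.31, -0.765, 0.565, 1.211], [0.951, -0.256, 0.175, 0.218], [0.011, 0.591, 0.807, 1.08], [0.0, 0.0, 0.0, 1.0]] ['image', 'fx', 'fy', 'cx', 'cy', 'world_from_camera', 'shot']
walnut1 [(0.68, [384.0, 221.0, 399.0, 231.0]), (0.5, [372.0, 215.0, 384.0, 226.0]), (0.47, [355.0, 208.0, 370.0, 222.0]), (0.24, [288.0, 175.0, 407.0, 235.0])]
areca1 [(0.61, [307.0, 278.0, 317.0, 289.0]), (0.58, [321.0, 289.0, 329.0, 300.0]), (0.5, [204.0, 228.0, 357.0, 341.0])]
pad_w [(0.85, [290.0, 175.0, 407.0, 214.0]), (0.74, [214.0, 230.0, 342.0, 303.0])]
disp_w [(0.97, [270.0, 174.0, 418.0, 274.0]), (0.88, [201.0, 227.0, 358.0, 338.0])]
patila_
[... 451 characters left out ...]
rld_from_camera', 'shot']
walnut1 [(0.46, [256.0, 269.0, 272.0, 291.0]), (0.4, [242.0, 273.0, 254.0, 289.0]), (0.2, [231.0, 271.0, 364.0, 288.0])]
areca1 [(0.4, [307.0, 189.0, 312.0, 196.0]), (0.38, [284.0, 190.0, 298.0, 193.0])]
pad_w [(0.91, [231.0, 268.0, 366.0, 286.0]), (0.9, [278.0, 179.0, 406.0, 198.0])]
disp_w [(0.81, [224.0, 256.0, 371.0, 311.0]), (0.79, [266.0, 169.0, 406.0, 236.0])]
patila_w [(0.81, [229.0, 172.0, 280.0, 223.0]), (0.75, [182.0, 260.0, 233.0, 307.0]), (0.41, [275.0, 174.0, 405.0, 199.0])]
tumbler [(0.59, [434.0, 267.0, 478.0, 297.0]), (0.58, [230.0, 274.0, 365.0, 289.0])]
masala_box [(0.68, [122.0, 236.0, 161.0, 272.0])]
katori [(0.83, [120.0, 236.0, 162.0, 275.0])]
```

View pics/scene0.png

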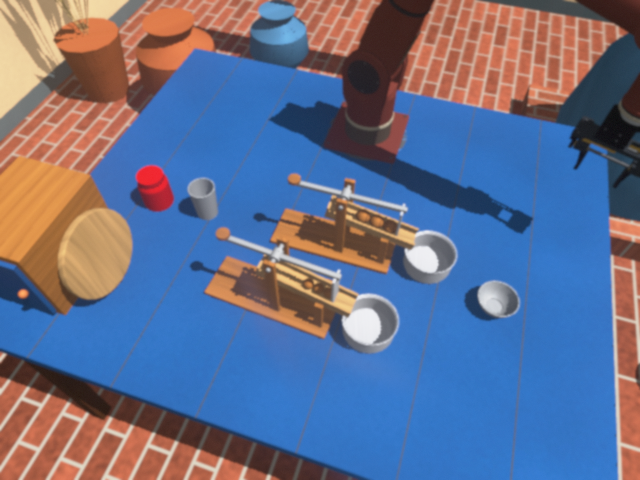

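View pics/top0.png

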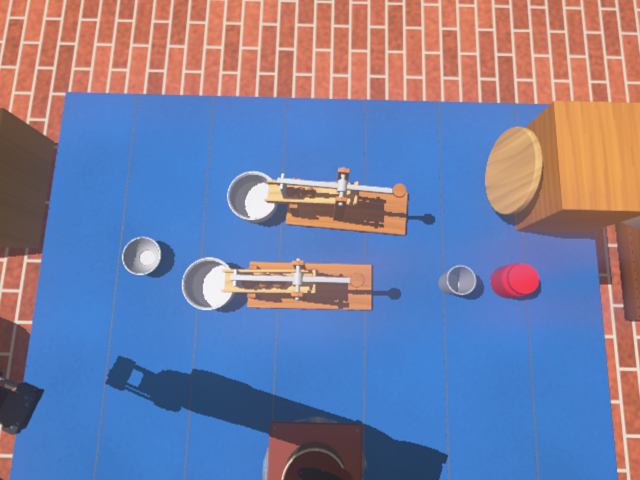

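Run:
```python
import pickle,cv2
i=pickle.load(open("scene0.pkl","rb"))["image"]
cv2.imwrite("pics/scene0c.png",cv2.resize(i[160:350,190:440],None,fx=3.1,fy=3.1,interpolation=cv2.INTER_CUBIC))
i=pickle.load(open("top0.pkl","rb"))["image"]
cv2.imwrite("pics/top0c.png",cv2.resize(i[150:330,220:480],None,fx=3,fy=3,interpolation=cv2.INTER_CUBIC))
```

```text
(no output)
```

View pics/scene0c.png

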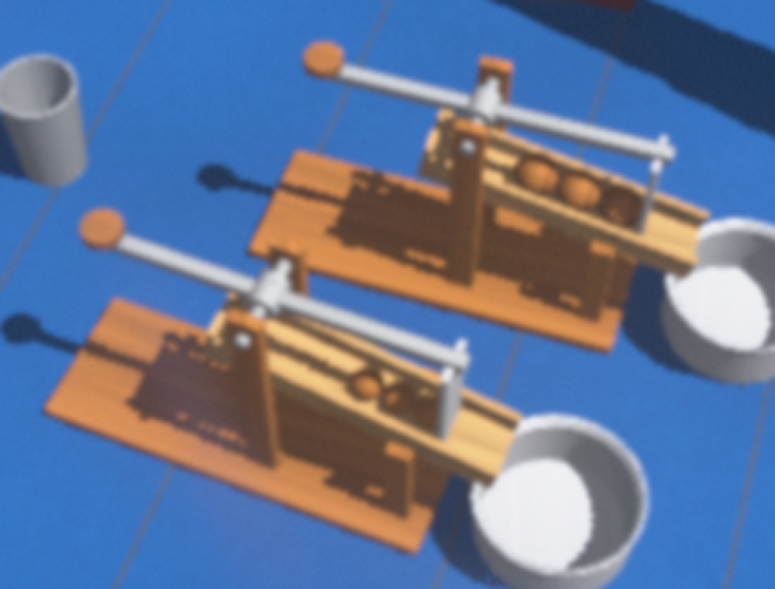

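View pics/top0c.png

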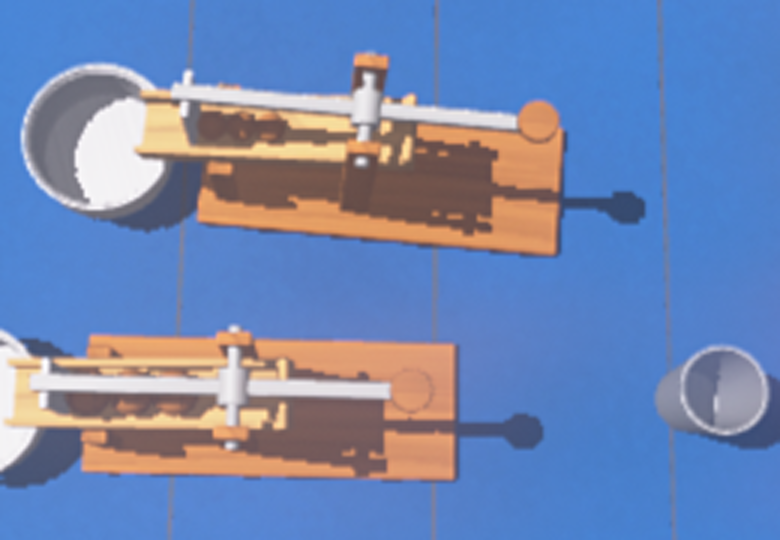

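The scene picture shows larger nuts in the dispenser nearer the robot, with its pad at about (294,179). In the top picture that pad is at about (357,280). The areca dispenser is the farther one, with its pad at (223,233) in the scene picture and (400,190) in the top picture. Next I triangulate these points.

```bash
cat > h.py <<'E'
import pickle,numpy as np
P={n:pickle.load(open(f"{n}0.pkl","rb")) for n in("scene","top")}
def ray(n,uv):
    p=P[n];T=np.array(p["world_from_camera"])
    d=np.array([(uv[0]-p["cx"])/p["fx"],-(uv[1]-p["cy"])/p["fy"],-1.])
    d=T[:3,:3]@d; return T[:3,3],d/np.linalg.norm(d)
def onz(n,uv,z):
    o,d=ray(n,uv);return o+d*(z-o[2])/d[2]
def tri(a,b):
    A=np.zeros((3,3));y=np.zeros(3)
    for n,uv in(("scene",a),("top",b)):
        o,d=ray(n,uv);M=np.eye(3)-np.outer(d,d);A+=M;y+=M@o
    x=np.linalg.solve(A,y);return x
E
python3 - <<'E'
from h import *
s=lambda x,y:(x/3.1+190,y/3.1+160); t=lambda x,y:(x/3+220,y/3+150)
for nm,a,b in [("padw",s(323,57),t(411,390)),("pivw",s(487,103),t(233,384)),("gatew top",s(668,150),t(42,383)),("pada",s(102,228),t(539,121)),("piva",s(270,287),t(366,103))]:
    print(nm,tri(a,b).round(4))
print("padw z.216",onz("scene",s(323,57),.216).round(4),onz("top",t(411,390),.216).round(4))
print("pada z.216",onz("scene",s(102,228),.216).round(4),onz("top",t(539,121),.216).round(4))
print("tumbler top",onz("top",t(724,390),.105),onz("scene",s(38,83),.105))
print("base w corners",[onz("top",t(*c),.014).round(3).tolist() for c in[(457,345),(457,480),(82,470),(90,335)]])
E
```

```text
padw [ 0.4556 -0.0826  0.2135]
pivw [0.4569 0.0493 0.2086]
gatew top [0.4548 0.1906 0.2036]
pada [ 0.6615 -0.1775  0.2116]
piva [ 0.6721 -0.0454  0.2125]
padw z.216 [ 0.4577 -0.0811  0.216 ] [ 0.4556 -0.083   0.216 ]
pada z.216 [ 0.6642 -0.1741  0.216 ] [ 0.6606 -0.178   0.216 ]
tumbler top [ 0.4713364  -0.34603112  0.105     ] [ 0.46848651 -0.34262458  0.105     ]
base w corners [[0.514, -0.14, 0.014], [0.396, -0.14, 0.014], [0.397, 0.186, 0.014], [0.515, 0.185, 0.014]]
```

Emit:
{"name": "send_rows", "arguments": {
  "xyz": [
    [0,0,-0.3],
    [-0.93,-0.51,-0.5],
    [-0.93,-0.51,-0.5],
    [-0.93,-0.51,-0.5],
    [-0.93,-0.51,-0.5]
  ],
  "angular": [
    [0,0,0.2],
    [0,0,0.9],
    [0,0,0.9],
    [0,0,0.9],
    [0,0,0.9]
  ],
  "claw": [1,1,1,1,1]
}}

```text
time: 1.52
position: [0.3648, 0.4486, 0.343]
eef_rot: [0.0, 0.506, 0.862, 0.001]
wrist_force: [-0.7, -0.3, 0.2]
grip_width: 0.0452
```

```bash
cat > st.py <<'E'
from plant import env
import numpy as np,sys
from scipy.spatial.transform import Rotation as Ro
o=env.get_obs()
print({k:np.round(o[k],3).tolist() for k in("time","joints","position","eef_rot","wrist_force","grip_width")})
q=o["eef_rot"];R=Ro.from_quat([q[1],q[2],q[3],q[0]]).as_matrix();print(R.round(3).tolist())
if len(sys.argv)>3:
    t=np.array([float(v) for v in sys.argv[1:4]])
    print("units",(R.T@(t-o["position"])/0.2).round(3))
E
python3 st.py 0.5 0.2 0.34
```

```text
{'time': 1.525, 'joints': [-1.174, 0.149, 0.24, 1.493, -0.035, 1.502, -0.426], 'position': [0.365, 0.449, 0.343], 'eef_rot': [0.0, 0.506, 0.862, 0.001], 'wrist_force': [-0.706, -0.296, 0.238], 'grip_width': 0.045}
[[-0.487, 0.873, 0.002], [0.873, 0.487, 0.001], [0.0, 0.002, -1.0]]
units [-1.415 -0.015  0.015]
```

Emit:
{"name": "send_rows", "arguments": {
  "xyz": [
    [-0.3,0,0],
    [-0.6,0,0],
    [-1,0,0],
    [-1,0,0],
    [-1,0,0]
  ],
  "angular": [
    [0,0,0.2],
    [0,0,0.4],
    [0,0,0.9],
    [0,0,0.9],
    [0,0,0.9]
  ],
  "claw": [1,1,1,1,1]
}}

```text
time: 2.15
position: [0.4611, 0.2764, 0.3419]
eef_rot: [-0.0, 0.772, 0.635, 0.0]
wrist_force: [-0.8, 0.7, 0.7]
grip_width: 0.0017
```

```bash
python3 st.py 0.47 0.08 0.34
```

```text
{'time': 2.15, 'joints': [-1.012, 0.059, 0.413, 1.595, -0.024, 1.492, -0.792], 'position': [0.461, 0.276, 0.342], 'eef_rot': [-0.0, 0.772, 0.635, 0.0], 'wrist_force': [-0.785, 0.652, 0.662], 'grip_width': 0.002}
[[0.192, 0.981, 0.0], [0.981, -0.192, 0.0], [0.001, 0.0, -1.0]]
units [-0.955  0.233  0.009]
```

Emit:
{"name": "send_rows", "arguments": {
  "xyz": [
    [-0.3,0.05,0],
    [-0.6,0.13,0],
    [-0.95,0.2,0],
    [-0.95,0.2,0],
    [-0.95,0.2,0]
  ],
  "angular": [
    [0,0,0],
    [0,0,0.1],
    [0,0,0.2],
    [0,0,0.2],
    [0,0,0.2]
  ],
  "claw": [1,1,1,1,1]
}}

```text
time: 2.78
position: [0.4634, 0.085, 0.3418]
eef_rot: [-0.0, 0.818, 0.576, 0.0]
wrist_force: [-0.4, -0.4, -0.3]
grip_width: 0.0002
```

```bash
python3 st.py 0.456 -0.085 0.30
```

```text
{'time': 2.775, 'joints': [-0.866, -0.114, 0.544, 1.738, 0.058, 1.5, -0.672], 'position': [0.463, 0.085, 0.342], 'eef_rot': [-0.0, 0.818, 0.576, 0.0], 'wrist_force': [-0.353, -0.36, -0.294], 'grip_width': 0.0}
[[0.337, 0.942, 0.0], [0.942, -0.337, 0.001], [0.001, -0.0, -1.0]]
units [-0.813  0.252  0.208]
```

Emit:
{"name": "send_rows", "arguments": {
  "xyz": [
    [-0.3,0.1,0],
    [-0.55,0.18,0],
    [-0.81,0.25,0],
    [-0.81,0.25,0.2],
    [-0.81,0.25,0.2]
  ],
  "angular": [
    [0,0,0],
    [0,0,0],
    [0,0,0],
    [0,0,0],
    [0,0,0]
  ],
  "claw": [1,1,1,1,1]
}}

```text
time: 3.4
position: [0.4546, -0.0834, 0.2999]
eef_rot: [-0.001, 0.817, 0.576, -0.002]
wrist_force: [0.1, -0.2, -0.1]
grip_width: 0.0005
```

```bash
python3 st.py 0.456 -0.083 0.25
python3 - <<'E'
from plant import env
import cv2,numpy as np
for n in["scene","top"]:
    i=env.get_image(n)["image"]
    i=i[130:350,190:480] if n=="scene" else i[150:330,180:480]
    cv2.imwrite(f"pics/{n}1.png",cv2.resize(i,None,fx=2.6,fy=2.6,interpolation=cv2.INTER_CUBIC))
E
```

```text
{'time': 3.4, 'joints': [-0.738, -0.159, 0.747, 1.834, 0.109, 1.429, -0.357], 'position': [0.455, -0.083, 0.3], 'eef_rot': [-0.001, 0.817, 0.576, -0.002], 'wrist_force': [0.11, -0.202, -0.063], 'grip_width': 0.0}
[[0.337, 0.942, -0.004], [0.942, -0.337, -0.001], [-0.002, -0.004, -1.0]]
units [0.005 0.007 0.249]
```

View pics/scene1.png

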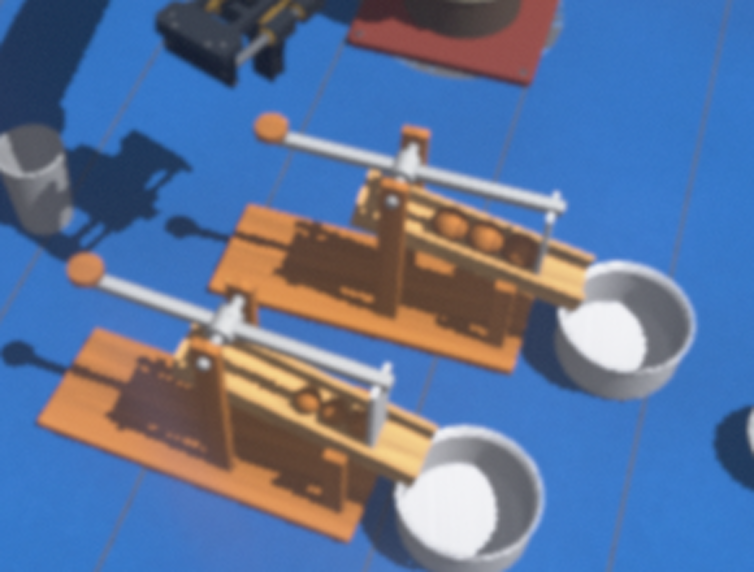

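View pics/top1.png

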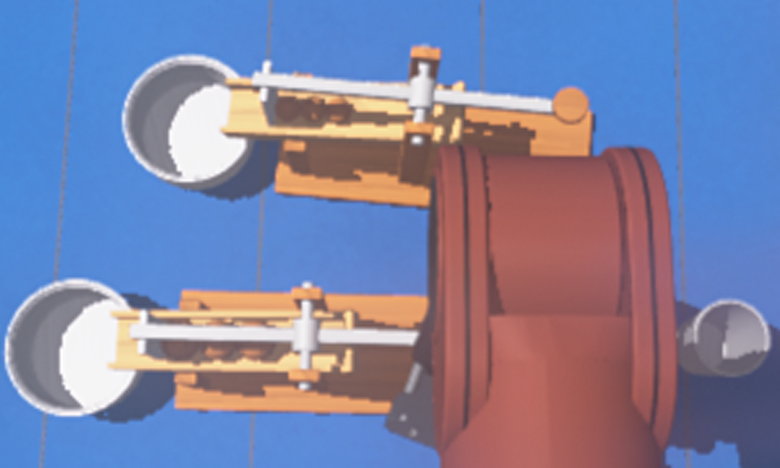

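Run:
```python
from h import *
p=P["scene"];T=np.linalg.inv(p["world_from_camera"])
for w in[(.455,-.083,.281),(.456,-.082,.216),(.455,-.083,.35)]:
    c=T@np.array([*w,1]);u=p["cx"]+p["fx"]*c[0]/-c[2];v=p["cy"]-p["fy"]*c[1]/-c[2]
    print(u,v,(u-190)*2.6,(v-130)*2.6)
```

```text
292.9855509142729 158.01268333304876 267.7624323771095 72.83297666592676
294.09285285496514 177.80820053838414 270.6414174229094 124.30132139979877
291.98235133102514 135.322605006804 265.15411346066537 13.838773017690391
```

Emit:
{"name": "send_rows", "arguments": {
  "xyz": [
    [0,0,0.15],
    [0,0,0.25],
    [0,0,0.33],
    [0,0,0.4],
    [0,0,0.4]
  ],
  "angular": [
    [0,0,0],
    [0,0,0],
    [0,0,0],
    [0,0,0],
    [0,0,0]
  ],
  "claw": [1,1,1,1,1]
}}

```text
time: 4.12
position: [0.4556, -0.0854, 0.2214]
eef_rot: [0.0, 0.819, 0.574, -0.0]
wrist_force: [0.7, 0.1, 2.7]
grip_width: 0.0003
```

```bash
cat > look.py <<'E'
import sys,cv2
from plant import env
i=env.get_image("scene")["image"][130:350,190:480]
cv2.imwrite(f"pics/{sys.argv[1]}.png",cv2.resize(i,None,fx=2.6,fy=2.6,interpolation=cv2.INTER_CUBIC))
E
python3 st.py; python3 look.py s2
```

```text
{'time': 4.125, 'joints': [-0.733, -0.1, 0.788, 1.958, 0.075, 1.256, -0.318], 'position': [0.456, -0.085, 0.221], 'eef_rot': [0.0, 0.819, 0.574, -0.0], 'wrist_force': [0.719, 0.147, 2.729], 'grip_width': 0.0}
[[0.34, 0.94, -0.0], [0.94, -0.34, -0.0], [-0.0, -0.0, -1.0]]
```

View pics/s2.png

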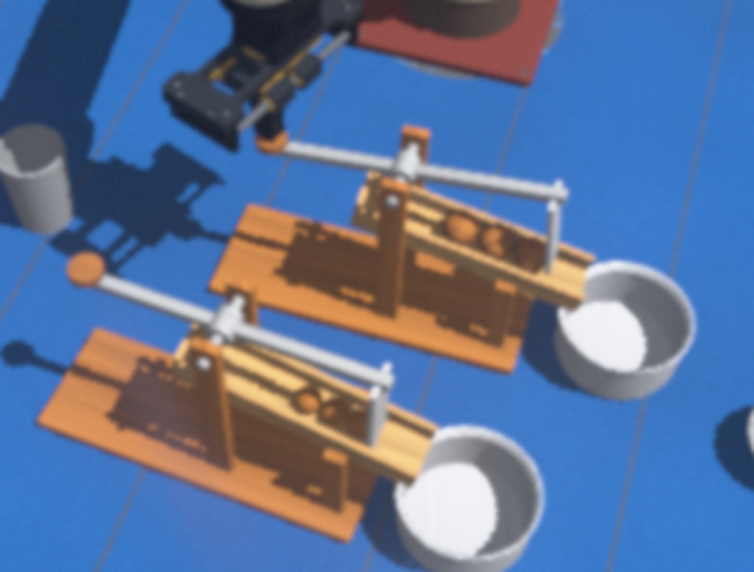

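The fingertips are on the pad at about (270,142) and the gate is starting to lift, with 2.7 N at the wrist. I press further.

Emit:
{"name": "send_rows", "arguments": {
  "xyz": [
    [0,0,0.08],
    [0,0,0.14],
    [0,0,0.15],
    [0,0,0.15],
    [0,0,0.15]
  ],
  "angular": [
    [0,0,0],
    [0,0,0],
    [0,0,0],
    [0,0,0],
    [0,0,0]
  ],
  "claw": [1,1,1,1,1]
}}

```text
time: 4.8
position: [0.4555, -0.0857, 0.1919]
eef_rot: [0.0, 0.819, 0.574, 0.0]
wrist_force: [-0.5, 0.3, 4.0]
grip_width: 0.0004
```

```bash
python3 st.py; python3 look.py s3
```

```text
{'time': 4.8, 'joints': [-0.73, -0.066, 0.805, 1.999, 0.051, 1.189, -0.293], 'position': [0.455, -0.086, 0.192], 'eef_rot': [0.0, 0.819, 0.574, 0.0], 'wrist_force': [-0.528, 0.259, 3.992], 'grip_width': 0.0}
[[0.341, 0.94, 0.0], [0.94, -0.341, 0.0], [0.0, 0.0, -1.0]]
```

View pics/s3.png

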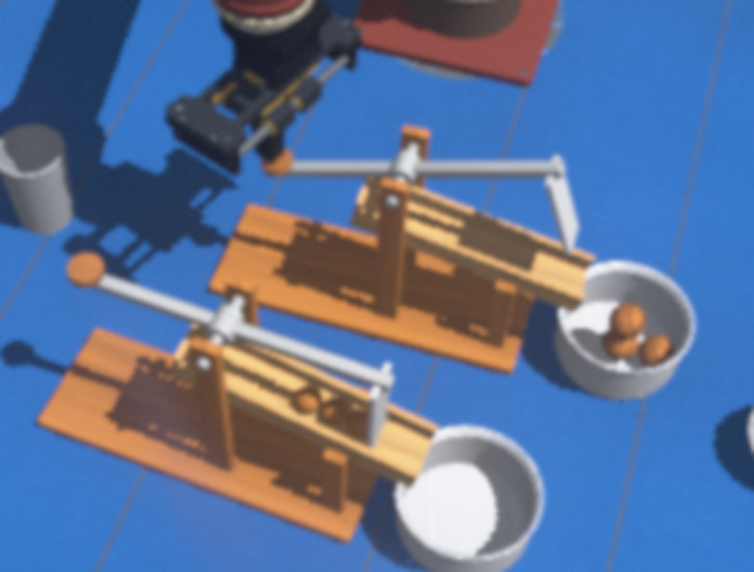

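All three walnuts are in the near patila, at about (628,320), (620,345) and (655,350). I hold the lever down for a second while they settle.

Emit:
{"name": "send_rows", "arguments": {
  "xyz": [
    [0,0,0],
    [0,0,0],
    [0,0,0],
    [0,0,0],
    [0,0,0]
  ],
  "angular": [
    [0,0,0],
    [0,0,0],
    [0,0,0],
    [0,0,0],
    [0,0,0]
  ],
  "claw": [1,1,1,1,1]
}}

```text
time: 5.48
position: [0.4554, -0.0856, 0.1916]
eef_rot: [0.0, 0.819, 0.574, 0.0]
wrist_force: [-0.9, 1.5, 5.8]
grip_width: 0.0008
```

Emit:
{"name": "send_rows", "arguments": {
  "xyz": [
    [0,0,0],
    [0,0,0],
    [0,0,0],
    [0,0,0],
    [0,0,0]
  ],
  "angular": [
    [0,0,0],
    [0,0,0],
    [0,0,0],
    [0,0,0],
    [0,0,0]
  ],
  "claw": [1,1,1,1,1]
}}

```text
time: 6.1
position: [0.4554, -0.0857, 0.1916]
eef_rot: [0.0, 0.819, 0.574, 0.0]
wrist_force: [0.5, 1.0, 4.9]
grip_width: 0.0005
```

```bash
python3 st.py; python3 look.py s4
```

```text
{'time': 6.1, 'joints': [-0.73, -0.066, 0.805, 1.999, 0.051, 1.189, -0.293], 'position': [0.455, -0.086, 0.192], 'eef_rot': [0.0, 0.819, 0.574, 0.0], 'wrist_force': [0.457, 1.023, 4.905], 'grip_width': 0.0}
[[0.341, 0.94, 0.0], [0.94, -0.341, -0.0], [-0.0, 0.0, -1.0]]
```

View pics/s4.png

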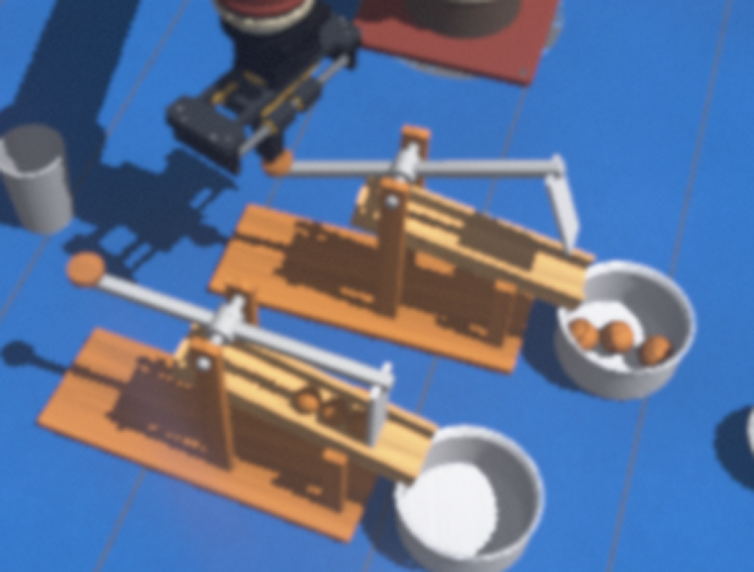

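The walnuts lie in one layer in the patila, at about (583,333), (617,338) and (655,350). I let go.

Emit:
{"name": "send_rows", "arguments": {
  "xyz": [
    [0,0,-0.06],
    [0,0,-0.13],
    [0,0,-0.2],
    [0,0,-0.28],
    [0,0,-0.4]
  ],
  "angular": [
    [0,0,0],
    [0,0,0],
    [0,0,0],
    [0,0,0],
    [0,0,0]
  ],
  "claw": [1,1,1,1,1]
}}

```text
time: 6.78
position: [0.4549, -0.0852, 0.2723]
eef_rot: [-0.0, 0.819, 0.574, -0.0]
wrist_force: [0.7, 0.7, -0.7]
grip_width: 0.0002
```

Emit:
{"name": "send_rows", "arguments": {
  "xyz": [
    [0,0,-0.1],
    [0,0,-0.2],
    [0,0,-0.2],
    [0,0,-0.2],
    [0,0,-0.2]
  ],
  "angular": [
    [0,0,0],
    [0,0,0],
    [0,0,0],
    [0,0,0],
    [0,0,0]
  ],
  "claw": [1,1,1,1,1]
}}

```text
time: 7.4
position: [0.455, -0.0856, 0.3108]
eef_rot: [-0.0, 0.819, 0.574, -0.001]
wrist_force: [-0.5, 0.3, -0.7]
grip_width: 0.0006
```

Emit:
{"name": "send_rows", "arguments": {
  "xyz": [
    [0,0,0],
    [0,0,0],
    [0,0,0],
    [0,0,0],
    [0,0,0]
  ],
  "angular": [
    [0,0,0],
    [0,0,0],
    [0,0,0],
    [0,0,0],
    [0,0,0]
  ],
  "claw": [1,1,1,1,1]
}}

```text
time: 8.02
position: [0.4554, -0.0857, 0.3116]
eef_rot: [0.0, 0.819, 0.574, -0.0]
wrist_force: [-0.2, -0.6, 0.7]
grip_width: 0.0004
```

```bash
python3 st.py; python3 look.py s5; sleep 0; python3 look.py s6
python3 - <<'E'
import cv2,numpy as np
a,b=[cv2.imread(f"pics/s{k}.png").astype(int) for k in(5,6)]
d=abs(a-b).max(2);print(d[250:400,550:700].max())
E
```

```text
{'time': 8.025, 'joints': [-0.74, -0.166, 0.748, 1.814, 0.113, 1.45, -0.361], 'position': [0.455, -0.086, 0.312], 'eef_rot': [0.0, 0.819, 0.574, -0.0], 'wrist_force': [-0.23, -0.637, 0.698], 'grip_width': 0.0}
[[0.341, 0.94, -0.0], [0.94, -0.341, -0.0], [-0.0, -0.0, -1.0]]
4
```

View pics/s6.png

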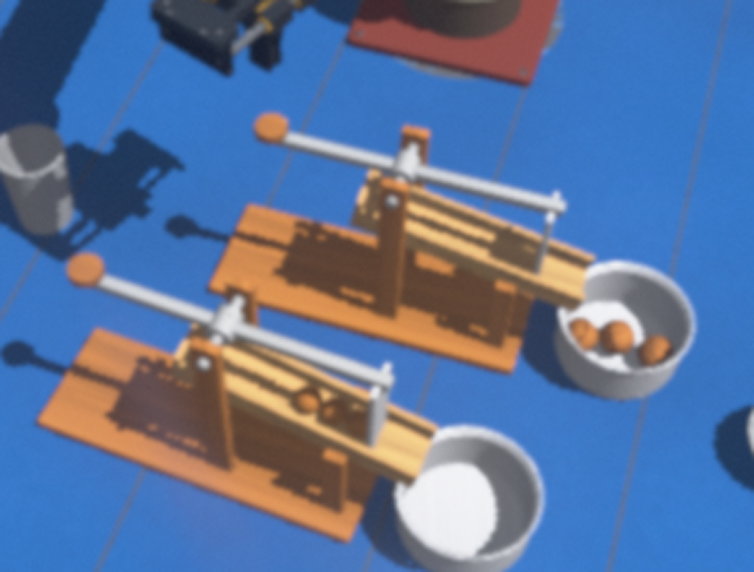

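The lever is level again with its pad at (270,127), the gate is shut, and the walnuts are in the same places as in the previous picture. The areca dispenser looks unchanged and the arm is clear.

```bash
python3 -c "
from plant import env
print(env.sign_off())"
```

```text
the job is handed in; nothing more can be done
None
```

The walnut dispenser was the one nearer the robot. I pressed its pad with the closed fingertips until all three walnuts had rolled into the patila, held it about 1.3 s longer, then let go and raised the arm clear. I handed the job in at about 8 s of the 29 s allowed; `sign_off` reports no verdict.

**Last checks:**
- **Walnuts:** the last pictures show all three lying still in one layer inside the patila. The last two frames hardly differed around it.
- **Levers:** the walnut lever is back level with its gate shut. The areca lever looks the same as at the start.
- **Areca nuts:** two are clearly visible behind their gate in every picture. The third is in shadow, so I could not confirm it separately.
- **Bystanders:** the tumbler stands as before. The masala box is outside the cropped later pictures and the small bowl is only partly in them, so I did not recheck those two. The arm did not go near the box, and it passed well above the bowl.
- **Forces:** the wrist readings never went above about 6 N, and are near zero with the fingers clear of the pad.

None of the checks failed. The pad positions found from the two cameras agreed to within about 3 mm.

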